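Refit a gas hob's spill collar and D-bore knob, and hold it pressed in

TASK

After cleaning, one valve stem of the two-burner gas hob has been left bare. Slip the steel spill collar over that stem so that it lies flat on the hob plate, then turn the knob lying on the counter until its bore matches the flat of the stem and push it fully home. Press the knob all the way in against the valve spring, as for firing the igniter, and finish while still holding it pressed in; leave the fitted knob alone and the tin and the ramekin where they stand.

Things in the scene. Friction and masses are not known exactly. Their poses are not given: they have to be found in the camera images.
- hob: Two-burner gas hob, a stainless plate 510 mm deep (x), 290 mm wide (y), 10 mm thick, fixed on the counter. Origin: centre of its underside; x points from its front edge to its rear, z up. The two valves stand 205 mm in front of the centre, 65 mm left and right of the middle; which one is bare varies. Black pan supports, up to 42 mm above the plate, begin 50 mm behind the valve axes.
- stem_tip (a point): Centre of the top of the bare valve stem: an upright metal D-shaft, diameter 10 mm, flat 2 mm from its axis, tip bevelled by 0.5 mm (1.5 mm at the flat). The tip stands 32 mm above the hob plate and sinks as the stem is pushed in. Axes parallel to the hob's: the flat faces the hob's front edge (-x). The stem does not turn. A gland nut, 12 mm across and 4 mm high, surrounds its foot.
- stem (a joint): How far the bare stem is pushed in, in m: 0 free, 0.004 at its stop. Its spring takes 4 N to start and 9 N at the stop.
- collar_mid (a point): Centre of the loose spill collar, a steel ring of 44 mm outer diameter, 16 mm hole, 12 mm high, lying flat on the counter; this point is 6 mm above its underside. z is the ring's axis.
- knob_mid (a point): Centre of the loose black knob, on its axis half-way up, 19 mm above its underside; it stands upright on the counter, bore down. Round skirt 48 mm across, 16 mm high; on it a bar grip 12 mm thick (y), 22 mm high, from 22 mm behind the axis to 25 mm ahead, its last 9 mm tapering to a point with a white line on top. x points along the bar to the pointed end, z up.
- knob_point (a point): Tip of the pointed end of the loose knob's bar, 25 mm from the knob's axis and 25 mm above its underside.
- knob_bore (a point): Inner end of the loose knob's bore, on its axis 14 mm above its underside. The bore is D-shaped for the stem with 0.5 mm play all round, its mouth eased by 2 mm (0.6 mm at the flat); its flat is on the side away from the point (-x), so the knob goes on pointing to the hob's rear, like the fitted one. Fully home, the stem's tip touches this point; the skirt is then 6 mm above the collar.
- knob2 (a joint): How far the other, fitted knob is pressed in, in m (0 free, 0.004 at its stop). To be left alone.
- knob2_mid (a point): Centre of the other, fitted knob (same shape and size as the loose one), 37 mm above the hob plate. To be left alone.
- tin: Shallow food tin, 87 mm across, 44 mm high. Origin: centre of its underside. To be left alone.
- ramekin: White ceramic ramekin bowl, 90 mm across, 45 mm high. Origin: centre of its underside. To be left alone.
Mind the look-alikes: they are no part of the job. What is shaped like the part that bears knob_mid but blue or red is not meant.

How it is judged (in metres and radians):
On the way, in this order (a step that is already met when the one before it is completed fails the run):
1. the collar lies flat on the hob plate round the bare stem (horizontal distance between collar_mid and stem_tip below 0.004 m and z of collar_mid in the frame of hob below 0.0178 m and angle between collar_mid's own z axis and vertical below 0.06 rad), for 0.2 s.
2. the knob is fully home on the stem, its bore's flat on the stem's flat (horizontal distance between knob_mid and stem_tip below 0.003 m and z of knob_bore in the frame of stem_tip below 0.002 m and angle between the x axis of knob_mid and the x axis of stem_tip, either way round below 0.2 rad and angle between knob_mid's own z axis and vertical below 0.1 rad and x of knob_point in the frame of stem_tip above 0.02 m), for 0.2 s.
At the end, for the whole second after the job is handed in: Collar flat on the plate (under 2 mm off it) and within 4 mm of the stem; knob upright, point rearward, its bore's end within 2 mm of the tip, 3 mm sideways, 11 degrees of the flat; stem pushed in over 3 of its 4 mm with the fingers still on the knob (over 2 N); fitted knob not pressed (all of step 1 and all of step 2 and value of joint stem above 0.003 m and contact force between the fingers and knob above 2 N and value of joint knob2 below 0.001 m); the arm keeps its last pose, push and grip.
It fails at once if the fitted knob is pressed (value of joint knob2 above 0.002 m).
It fails at once if the tin is pushed about (distance of tin from where it was at the start of the episode above 0.03 m).
It fails at once if the ramekin is pushed about (distance of ramekin from where it was at the start of the episode above 0.03 m).
It also fails if it takes over 61 s, if anything falls off the work surface, if the arm or the gripper's body presses on something with over 40 N, if the wrist force passes 120 N, or if a joint passes its speed limit or range.

ROBOT

A 6-joint arm with a two-finger parallel gripper is mounted at the origin on the work surface. World frame = base frame: x ahead of the robot, y to its left, z up, the work surface at z = 0. Lengths are in m, angles in degrees, forces in N, time in s.
With the tool pointing down it reaches from about 0.4 to 0.825 m from the base axis. Payload 7 kg.
Tool frame: the origin (TCP) lies midway between the tips of the shut fingers; the grasp point (between the pads) lies 19 mm behind it (grip_depth is the distance from the TCP to the grasp point, in m); z points along the fingers, y is the direction in which the jaws open and shut (so a half turn about z gives the same grasp; the last joint's range is limited). The gripper opens to 88 mm and grips with 3 to 60 N. Pads are 19 mm wide; open, the fingers measure 130 mm over their backs; the gripper's body (78 mm by 193 mm) begins 47 mm behind the grasp point.
Start: joints at [-47.149, 20.546, 0.682, 0, -70.136, -16.507], TCP at [0.3, -0.605, 0.227] pointing down, gripper open.
Joint ranges: [-176.03, 176.03], [-82.01, 121.73], [-58.28, 71.71], [-173.87, 95.51], [-174.79, -0.11], [-173.66, 173.66]. Speed limits (degrees/s): [136.94, 136.94, 172.46, 180, 180, 180].

INTERFACE

Orientations are given as [roll, pitch, yaw] about the fixed x, y, z axes, in that order (R = Rz(yaw) Ry(pitch) Rx(roll)).
In Python, from plant import * gives the robot as it stands.
- The arm moves only by the shell command python3 -m inch 'ROWS'. ROWS is JSON, a list of rows, each an object of numbers: "ax", "ay", "az": the turn, a rotation vector about the tool's x, y, z in degrees; "dx", "dy", "dz": the shift along the tool's x, y, z in mm; "fingers": the finger opening in mm, from 0 to 87.6. In form: [{"ax": .., "ay": .., "az": .., "dx": .., "dy": .., "dz": .., "fingers": ..}, ...]. A call has 1 to 8 rows; each row is the pose to reach, as a shift and turn from the pose commanded when the call began, along the tool's axes at that moment; what a row does not reach only later rows make up. A row lasts 1/8 s, in which the tool goes at most 62.5 mm and 10.7 degrees, less where a joint would pass 70% of its speed; a pose out of reach is approached as far as the arm can. A call with a gripper value outside its range is refused whole. The fingers move at their own pace and stop on an object; the grip force is fixed at half the most. Time passes only in rows, so rows that repeat a pose let the fingers close. It gives the time, the measured TCP pose, the force and the opening at its end, in the units of the state.
- get_obs(): the state, without advancing time (a new reading comes with each control period).
- snapshot(name): name is "scene" or "top" or "wrist"; returns a dict with "image" (400x640x3 uint8, red, green, blue), "fx", "fy", "cx", "cy" (pixels), "k1" (the pictures are not rectified: a ray, as slopes to the right and down, at radius r is drawn at 1 + k1 r^2 times it, then the intrinsics apply), "rvec" (rotation vector, rad) and "tvec" (3), from world to camera coordinates, as OpenCV has them. Camera axes: x right, y down, z forward; pixel columns grow to the right and rows downward; lengths in m; the calibration is good to about 2 mm. A picture is of the moment at which its call begins. There is no depth.
- close_job(): hands the job in, once; it reports no verdict.
Trained networks look in the newest picture that a camera, given by its name, has taken for a name from the list of things; names that differ only in an ending like _2 or _b are one class to them, and where a whole thing is asked for, a point or a joint stands for the part that bears it (a point fixed in the world has none). Each returns a list of dicts, best first, with "score" (0 to 1); they miss things now and then, are a little off and sometimes report something else, mostly with a low value. They report only what shows in the picture. A call takes as long as a camera call. They do not tell look-alikes from the thing itself.
- search_frame(target, camera): "bbox" ([centre column, centre row, width, height] in pixels, round what is visible of it).
- trace(target, camera): "mask" (400x640 bool, what is visible of it) and "bbox" ([centre column, centre row, width, height] in pixels, round what is visible of it).
- landmark_of(target, camera): "position" ([column, row] in pixels: a listed point, or the origin of a listed thing).
The state is a dict: "clock": time; "joint_pos": joint angles; "qvel": joint speeds; "tau": joint torques, N m; "tool_pos": TCP position; "orientation": TCP orientation; "force": force on the tool from outside, world axes, zero at the start; "moment": the same for the moment, N m; "opening": finger opening in m.
Only numpy, scipy, OpenCV 4.12 (cv2) and the standard library are available. Lean on these libraries where they do the work, as an engineer would, in place of code of your own. Each camera call takes 0.05 s, during which the arm holds its last target.

## Working session

There is one attempt and no reset: what is moved stays moved. The work goes in short steps, Python scripts to look and compute and a shell command to move; the robot and the scene stay as the last step left them, time stands still between calls to the robot, and variables do not carry over. Pictures are saved under pics/ and viewed, and the job is handed in when it is done.

```bash
ls; mkdir -p pics; cat > h.py <<'E'
from plant import *
import numpy as np, cv2
def snap(n,fn=None):
    s=snapshot(n)
    if fn: cv2.imwrite('pics/'+fn,s['image'][:,:,::-1])
    return s
def ray(s,px):
    K=np.array([[s['fx'],0,s['cx']],[0,s['fy'],s['cy']],[0,0,1.]])
    d=np.array([(px[0]-s['cx'])/s['fx'],(px[1]-s['cy'])/s['fy']])
    u=d.copy()
    for _ in range(30): u=d/(1+s['k1']*(u@u))
    R=cv2.Rodrigues(np.array(s['rvec'],float))[0]; t=np.array(s['tvec'],float)
    return -R.T@t, R.T@np.array([u[0],u[1],1.])
def atz(s,px,z):
    c,d=ray(s,px); return c+d*(z-c[2])/d[2]
def proj(s,P):
    R=cv2.Rodrigues(np.array(s['rvec'],float))[0]; t=np.array(s['tvec'],float)
    p=R@np.array(P,float)+t; u=p[:2]/p[2]; u=u*(1+s['k1']*(u@u))
    return np.array([s['fx']*u[0]+s['cx'],s['fy']*u[1]+s['cy']])
def tri(obs):
    A=np.zeros((3,3));b=np.zeros(3)
    for s,px in obs:
        c,d=ray(s,px); d=d/np.linalg.norm(d); M=np.eye(3)-np.outer(d,d); A+=M;b+=M@c
    return np.linalg.solve(A,b)
E
python3 - <<'E'
from h import *
for n in ['scene','top','wrist']:
    s=snap(n,n+'0.png'); c,_=ray(s,(320,200)); print(n,s['fx'],s['k1'],c.round(3))
    for t in ['hob','stem_tip','collar_mid','knob_mid','knob_point','knob2_mid','tin','ramekin']:
        r=landmark_of(t,n); print(t,[(np.round(q['position'],1).tolist(),round(q['score'],2), (atz(s,q['position'],0.0)).round(3).tolist()) for q in r[:4]])
print(get_obs())
E
```

```text
pics
scene 423.04231770388895 -0.05358482941449493 [1.224 0.377 0.891]
hob [([309.2, 233.1], 0.81, [0.652, 0.003, -0.0])]
stem_tip [([341.3, 170.2], 0.38, [0.399, -0.045, 0.0]), ([254.2, 153.9], 0.26, [0.484, -0.312, 0.0])]
collar_mid [([452.9, 234.7], 0.67, [0.45, 0.328, 0.0]), ([341.2, 168.0], 0.25, [0.391, -0.05, 0.0])]
knob_mid [([262.1, 175.7], 0.83, [0.548, -0.232, 0.0]), ([253.4, 154.6], 0.76, [0.488, -0.312, 0.0]), ([229.0, 146.5], 0.49, [0.499, -0.402, 0.0]), ([282.8, 164.6], 0.47, [0.475, -0.208, 0.0])]
knob_point [([254.5, 176.4], 0.7, [0.562, -0.25, 0.0]), ([290.0, 162.4], 0.51, [0.455, -0.195, 0.0]), ([257.1, 161.8], 0.49, [0.508, -0.282, 0.0]), ([227.1, 146.9], 0.46, [0.504, -0.406, 0.0])]
knob2_mid [([374.1, 192.6], 0.67, [0.428, 0.081, 0.0]), ([435.6, 298.2], 0.57, [0.653, 0.359, 0.0])]
tin []
ramekin [([436.7, 298.6], 0.68, [0.653, 0.362, 0.0]), ([311.0, 236.0], 0.32, [0.658, 0.012, 0.0])]
top 499.49268617289545 0.011277919503538458 [ 0.476 -0.009  1.177]
hob []
stem_tip [([265.8, 243.8], 0.59, [0.465, 0.114, 0.0])]
collar_mid [([175.4, 245.6], 0.81, [0.456, 0.326, 0
[... 712 characters left out ...]

knob_point []
knob2_mid []
tin []
ramekin []
{'clock': 1.35, 'joint_pos': array([-4.71485767e+01,  2.05476160e+01,  6.82846229e-01,  4.34536381e-04,
       -7.01352733e+01, -1.65086987e+01]), 'qvel': array([ 0.02427342,  0.08728347,  0.06196544, -0.03434184,  0.0854339 ,
        0.07385986]), 'tau': array([ 4.59130315e-04, -5.82388043e+01,  2.93307942e+01,  7.00251862e+00,
        1.25304650e-02, -5.88062608e-05]), 'tool_pos': array([ 0.29952413, -0.60489638,  0.22655518]), 'orientation': array([-1.79999925e+02, -4.04068172e-04, -1.53657128e+02]), 'force': array([-0.3059029 ,  0.3913863 , -1.08585083]), 'moment': array([ 0.05968738, -0.02326888,  0.00292553]), 'opening': 0.0877080264578272}
```

View pics/top0.png

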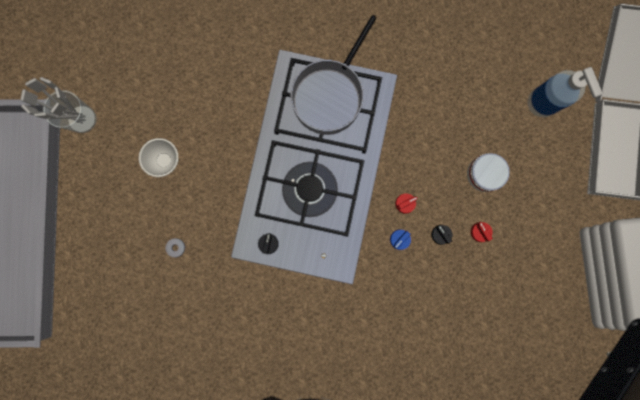

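View pics/scene0.png

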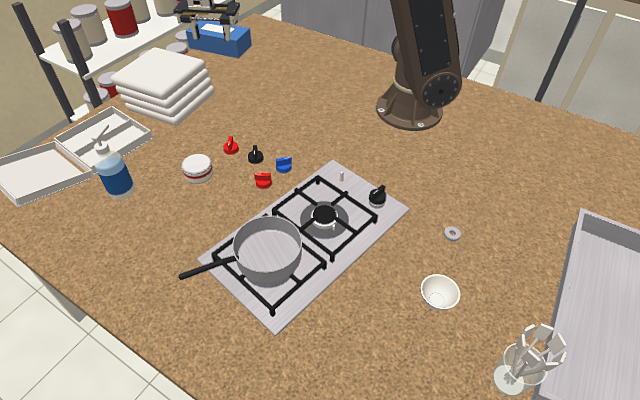

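```bash
python3 -c "
import cv2
a=cv2.imread('pics/top0.png')[175:275,240:520];cv2.imwrite('pics/topc.png',cv2.resize(a,None,fx=2.8,fy=2.8,interpolation=2))
a=cv2.imread('pics/scene0.png')[120:240,200:400];cv2.imwrite('pics/scc.png',cv2.resize(a,None,fx=4,fy=4,interpolation=2))"
```

```text
(no output)
```

View pics/topc.png

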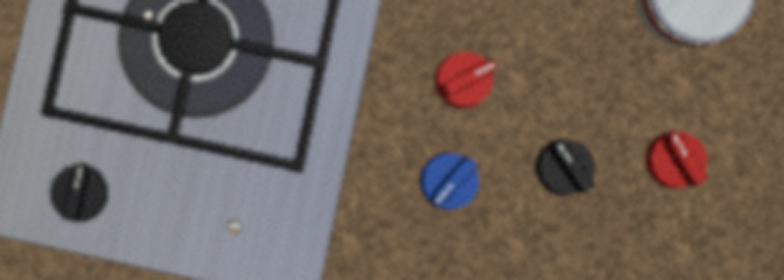

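View pics/scc.png

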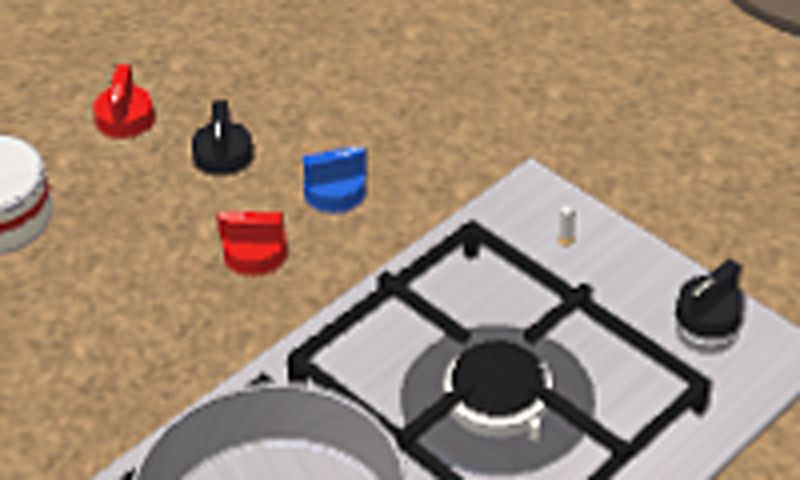

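Four knob-shaped things show in the top picture: red (406,203), blue (400,239), black (443,234) and red (482,232). The black one at (443,234) fits "loose black knob", and the enlarged crop confirms it is black with a white line at its upper-left end. The bare stem is at (323,255), the right-hand valve. The fitted knob is at (268,244) and the collar at (175,247).

```bash
cat >> h.py <<'E'
def go(P,yaw=None):
    """print row for world target from commanded~measured pose"""
    o=get_obs(); p=o['tool_pos']; r=np.radians(o['orientation'])
    from scipy.spatial.transform import Rotation as Ro
    R=Ro.from_euler('xyz',r).as_matrix(); d=R.T@(np.array(P)-p)*1000
    az=0
    if yaw is not None: az=-((yaw-o['orientation'][2]+180)%360-180)
    print('row dx %.1f dy %.1f dz %.1f az %.1f  | tcp %s ori %s F %s t %.2f op %.4f'%(*d,az,p.round(4),o['orientation'].round(2),o['force'].round(1),o['clock'],o['opening']))
E
python3 - <<'E'
from h import *
import cv2
# use saved pics; calibrations
s=snap('top'); c=snap('scene','scene1.png')
cor=[atz(s,p,0.01) for p in [(280,50),(396,73),(353,283),(233,257)]]
print(np.round(cor,4)); 
f=(cor[2]+cor[3])/2; r=(cor[0]+cor[1])/2; print('len',np.linalg.norm(r-f),'yaw',np.degrees(np.arctan2(*(r-f)[1::-1])))
ctr=np.mean(cor,0); y=np.arctan2(*(r-f)[1::-1]); X=np.array([np.cos(y),np.sin(y),0]);Y=np.array([-np.sin(y),np.cos(y),0])
print('ctr',ctr,'stem R',ctr-.205*X-.065*Y,'knob2',ctr-.205*X+.065*Y)
print('stem tip top',atz(s,(323.5,255.5),.042), tri([(s,(323.3,255.5)),(c,(341.5,172))]))
print('collar',atz(s,(175,247),.01))
print('knob',atz(s,(443,234.5),.02), tri([(s,(443,234.3)),(c,(255.5,156))]))
go([0.5,-0.3,0.227],-145)
E
```

```text
[[ 0.9296  0.0946  0.01  ]
 [ 0.8799 -0.1847  0.01  ]
 [ 0.3799 -0.0914  0.01  ]
 [ 0.4327  0.1882  0.01  ]]
len 0.5071431815984396 yaw -10.615959167935621
ctr [0.65551886 0.0016807  0.01      ] stem R [ 0.44205299 -0.02444061  0.01      ] knob2 [0.46600226 0.10333431 0.01      ]
stem tip top [ 0.44228869 -0.02137743  0.042     ] [ 0.44246836 -0.02137448  0.04084341]
collar [0.45244883 0.32379655 0.01      ]
knob [ 0.49683989 -0.29638591  0.02      ] [ 0.49672566 -0.29786395  0.00855147]
row dx -314.9 dy 184.3 dz -0.5 az -8.7  | tcp [ 0.2995 -0.6049  0.2265] ori [-180.     -0.   -153.66] F [-0.4 -0.7  0.2] t 1.45 op 0.0876
```

View pics/wrist0.png

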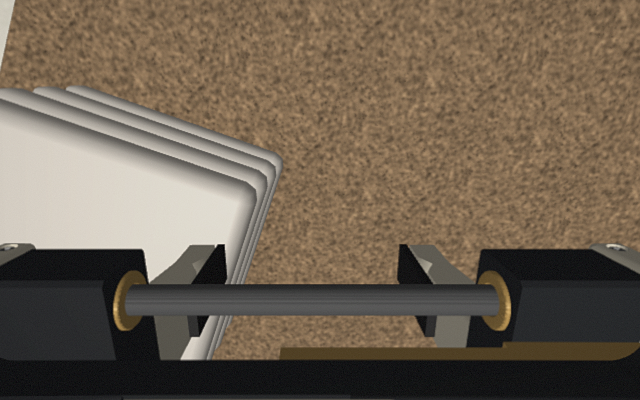

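```bash
python3 - <<'E'
from h import *
go([0.519,-0.036,0.2],169.4)
E
```

```text
row dx -449.1 dy 412.4 dz 26.5 az 36.9  | tcp [ 0.2995 -0.6049  0.2265] ori [-180.     -0.   -153.66] F [-0.4 -0.7  0.2] t 1.45 op 0.0876
```

```bash
python3 -m inch '[{"dx":-56,"dy":52,"dz":3,"az":4.6,"fingers":80},{"dx":-112,"dy":103,"dz":7,"az":9.2,"fingers":80},{"dx":-168,"dy":155,"dz":10,"az":13.8,"fingers":80},{"dx":-225,"dy":206,"dz":13,"az":18.5,"fingers":80},{"dx":-281,"dy":258,"dz":17,"az":23,"fingers":80},{"dx":-337,"dy":309,"dz":20,"az":27.7,"fingers":80},{"dx":-393,"dy":361,"dz":23,"az":32.3,"fingers":80},{"dx":-449,"dy":412.4,"dz":26.5,"az":36.9,"fingers":80}]'
python3 - <<'E'
from h import *
go([0.519,-0.036,0.2],169.4)
E
```

```text
row dx -449.1 dy 412.4 dz 26.5 az 36.9  | tcp [ 0.2995 -0.6049  0.2265] ori [-180.     -0.   -153.66] F [-0.4 -0.7  0.2] t 1.45 op 0.0876$[0]: bad value
```

```bash
python3 -m inch '[{"ax":0,"ay":0,"dx":-56,"dy":52,"dz":3,"az":4.6,"fingers":80},{"ax":0,"ay":0,"dx":-112,"dy":103,"dz":7,"az":9.2,"fingers":80},{"ax":0,"ay":0,"dx":-168,"dy":155,"dz":10,"az":13.8,"fingers":80},{"ax":0,"ay":0,"dx":-225,"dy":206,"dz":13,"az":18.5,"fingers":80},{"ax":0,"ay":0,"dx":-281,"dy":258,"dz":17,"az":23,"fingers":80},{"ax":0,"ay":0,"dx":-337,"dy":309,"dz":20,"az":27.7,"fingers":80},{"ax":0,"ay":0,"dx":-393,"dy":361,"dz":23,"az":32.3,"fingers":80},{"ax":0,"ay":0,"dx":-449,"dy":412.4,"dz":26.5,"az":36.9,"fingers":80}]'
python3 - <<'E'
from h import *
go([0.519,-0.036,0.2],169.4)
E
```

```text
clock: 2.45
tool_pos: [0.4799, -0.1369, 0.2053]
orientation: [180.0, 0.1, 169.3]
force: [1.1, 0.7, 0.5]
opening: 0.0803
row dx -19.7 dy 106.4 dz 5.3 az -0.1  | tcp [ 0.4799 -0.1369  0.2053] ori [1.7999e+02 7.0000e-02 1.6930e+02] F [1.1 0.7 0.5] t 2.45 op 0.0803
```

```bash
python3 -m inch '[{"ax":0,"ay":0,"dx":-10,"dy":53,"dz":2,"az":0,"fingers":80},{"ax":0,"ay":0,"dx":-20,"dy":106,"dz":5,"az":0,"fingers":80},{"ax":0,"ay":0,"dx":-20,"dy":106,"dz":5,"az":0,"fingers":80},{"ax":0,"ay":0,"dx":-20,"dy":106,"dz":5,"az":0,"fingers":80}]'
python3 - <<'E'
from h import *
s=snap('wrist','w_stem.png'); go([0.519,-0.036,0.2],169.4)
for t in ['stem_tip','knob2_mid']:
  r=landmark_of(t,'wrist'); print(t,[(np.round(q['position'],1).tolist(),round(q['score'],2),atz(s,q['position'],.042).round(4)) for q in r[:3]])
print(proj(s,[.4422,-.0214,.042]))
E
```

```text
clock: 2.95
tool_pos: [0.5182, -0.0381, 0.1998]
orientation: [-180.0, -0.0, 169.5]
force: [0.1, -0.2, -0.8]
opening: 0.0799
row dx -0.4 dy 2.8 dz -0.1 az 0.0  | tcp [ 0.5181 -0.0387  0.1999] ori [-1.7999e+02 -1.0000e-02  1.6944e+02] F [ 0.1 -0.5 -0.1] t 3.00 op 0.0801
stem_tip [([313.2, 99.5], 0.41, array([ 0.4391, -0.0217,  0.042 ]))]
knob2_mid [([462.4, 107.1], 0.65, array([0.4697, 0.1076, 0.042 ]))]
[314.1521014 103.0756718]
```

View pics/w_stem.png

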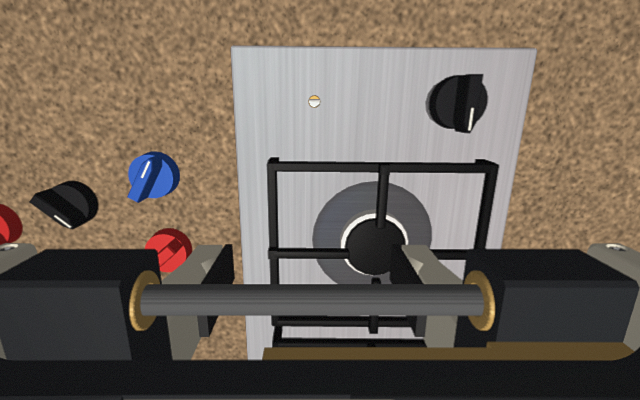

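```bash
python3 - <<'E'
import cv2
a=cv2.imread('pics/w_stem.png')
b=cv2.resize(a[80:125,285:345],None,fx=10,fy=10,interpolation=0)
c=cv2.resize(a[30:70,215:275],None,fx=5,fy=5,interpolation=0);d=cv2.resize(a[30:70,505:565],None,fx=5,fy=5,interpolation=0)
import numpy as np
cv2.imwrite('pics/wc.png',np.vstack([b,np.hstack([c,d])])) 
E
python3 - <<'E'
from h import *
s=snap('wrist'); 
a=atz(s,(232.5,47),.01);b=atz(s,(536,48),.01); d=b-a
y=np.degrees(np.arctan2(-d[0],d[1])); print(a,b,np.linalg.norm(d),'hob yaw',y)
t=np.radians(y);X=np.array([np.cos(t),np.sin(t),0]);Y=np.array([-np.sin(t),np.cos(t),0])
print('stem',(a+b)/2+.05*X-.065*Y, atz(s,(314,101),.042))
go([0.529,0.312,0.15],169.4)
E
```

```text
[ 0.37887666 -0.08787697  0.01      ] [0.43219287 0.19051138 0.01      ] 0.2834478625918134 hob yaw -10.84185462014648
stem [ 0.44241584 -0.02192749  0.01      ] [ 0.4404086  -0.02209141  0.042     ]
row dx 54.2 dy 347.2 dz 50.0 az -0.0  | tcp [ 0.5181 -0.0393  0.2   ] ori [1.7999e+02 1.0000e-02 1.6936e+02] F [-0.5  0.4  1. ] t 3.15 op 0.0802
```

View pics/wc.png

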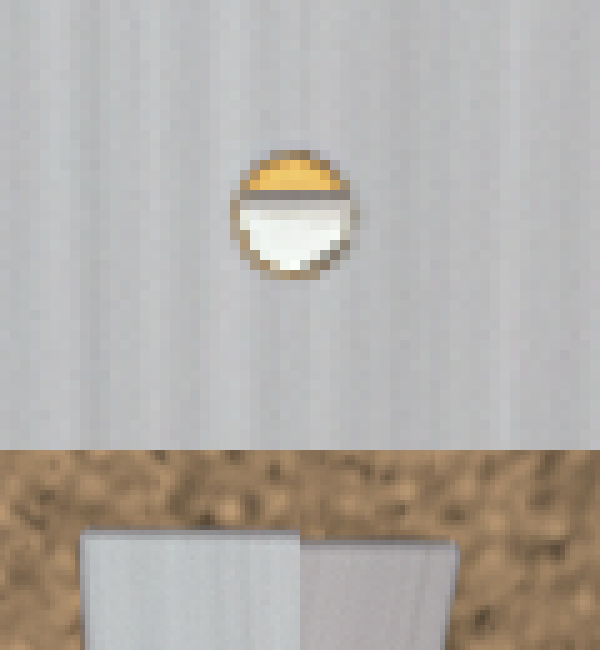

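```bash
python3 -m inch '[{"ax":0,"ay":0,"dx":9,"dy":58,"dz":8,"az":0,"fingers":80},{"ax":0,"ay":0,"dx":18,"dy":116,"dz":16,"az":0,"fingers":80},{"ax":0,"ay":0,"dx":27,"dy":174,"dz":25,"az":0,"fingers":80},{"ax":0,"ay":0,"dx":36,"dy":232,"dz":33,"az":0,"fingers":80},{"ax":0,"ay":0,"dx":45,"dy":290,"dz":42,"az":0,"fingers":80},{"ax":0,"ay":0,"dx":54,"dy":347,"dz":50,"az":0,"fingers":80},{"ax":0,"ay":0,"dx":54,"dy":347,"dz":50,"az":0,"fingers":80},{"ax":0,"ay":0,"dx":54,"dy":347,"dz":50,"az":0,"fingers":80}]'
python3 - <<'E'
from h import *
s=snap('wrist','w_col.png')
r=trace('collar_mid','wrist'); print(r and (r[0]['bbox'],r[0]['score']))
if r:
  m=r[0]['mask'].astype(np.uint8); c,_=cv2.findContours(m,0,2); c=max(c,key=cv2.contourArea); P=np.array([atz(s,p[0].astype(float),.012) for p in c]); print(cv2.minEnclosingCircle((P[:,:2]*1000).astype(np.float32)), P.mean(0))
go([0.4525,0.3238,0.1],169.4)
E
```

```text
clock: 4.15
tool_pos: [0.5289, 0.312, 0.1496]
orientation: [-180.0, -0.0, 169.4]
force: [0.5, 0.1, 0.6]
opening: 0.0801
([307.2, 101.0, 49.9, 49.5], 0.8)
((450.6943664550781, 324.7745666503906), 21.583847045898438) [0.45101399 0.32456405 0.012     ]
row dx 77.6 dy -2.0 dz 50.2 az -0.0  | tcp [0.5291 0.3115 0.1502] ori [1.7999e+02 1.0000e-02 1.6936e+02] F [ 0.4 -0.1  1.9] t 4.25 op 0.0800
```

View pics/w_col.png

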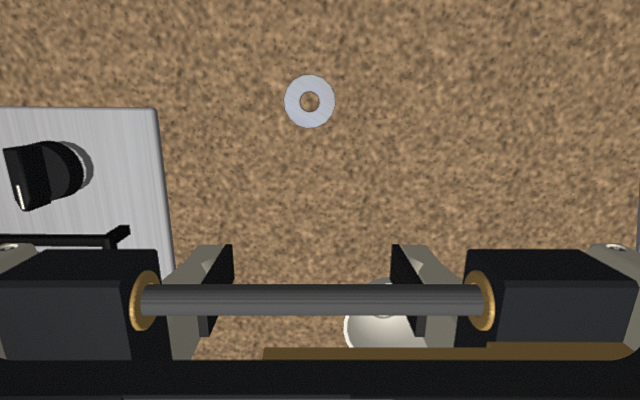

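```bash
python3 - <<'E'
from h import *
s=snap('wrist')
im=cv2.cvtColor(s['image'],cv2.COLOR_RGB2HSV)[60:145,265:355]
m=((im[:,:,1]<60)).astype(np.uint8); m=cv2.morphologyEx(m,cv2.MORPH_OPEN,np.ones((3,3)))
c,_=cv2.findContours(m,0,2); c=max(c,key=cv2.contourArea); 
(e)=cv2.fitEllipse(c); print(e)
C=atz(s,(e[0][0]+265,e[0][1]+60),.010);print(C); go([C[0],C[1],0.06],169.4)
E
```

```text
((44.61253356933594, 40.18799591064453), (51.13139343261719, 53.642356872558594), 177.79884338378906)
[0.45021932 0.3249387  0.01      ]
row dx 80.1 dy -1.4 dz 90.3 az -0.0  | tcp [0.5292 0.3115 0.1503] ori [1.7998e+02 2.0000e-02 1.6936e+02] F [0.2 0.1 0.3] t 4.30 op 0.0803
```

```bash
python3 -m inch '[{"ax":0,"ay":0,"dx":40,"dy":-1,"dz":40,"az":0,"fingers":80},{"ax":0,"ay":0,"dx":79,"dy":-1.6,"dz":80,"az":0,"fingers":80},{"ax":0,"ay":0,"dx":79,"dy":-1.6,"dz":110,"az":0,"fingers":80},{"ax":0,"ay":0,"dx":79,"dy":-1.6,"dz":110,"az":0,"fingers":80},{"ax":0,"ay":0,"dx":79,"dy":-1.6,"dz":110,"az":0,"fingers":80}]'
python3 - <<'E'
from h import *
s=snap('wrist','w_col2.png');go([.4510,.3246,0.005],169.4);print(proj(s,[.4510,.3246,.01]), proj(s,get_obs()['tool_pos']))
E
```

```text
clock: 4.92
tool_pos: [0.4521, 0.3258, 0.0412]
orientation: [179.9, 0.1, 169.4]
force: [0.9, 0.5, -0.5]
opening: 0.0802
row dx 0.9 dy -1.7 dz 36.4 az 0.0  | tcp [0.4522 0.3261 0.0414] ori [1.7988e+02 7.0000e-02 1.6940e+02] F [ 0.3  0.1 -0.4] t 4.97 op 0.0799
[308.71780355 237.92083453] [311.61042001 263.12443027]
```

View pics/w_col2.png

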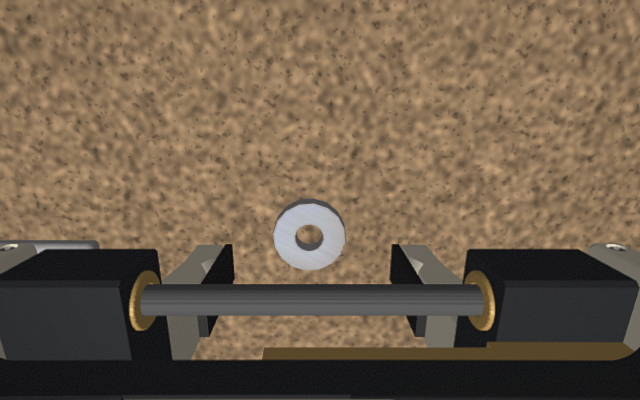

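```bash
python3 - <<'E'
from h import *
s=snap('wrist');C=atz(s,(309,236.5),.012);print(C);go([C[0],C[1],0.005],169.4)
E
python3 -m inch '[{"ax":0,"ay":0,"dx":1,"dy":-1.7,"dz":18,"az":0,"fingers":80},{"ax":0,"ay":0,"dx":1,"dy":-1.7,"dz":36,"az":0,"fingers":80},{"ax":0,"ay":0,"dx":1,"dy":-1.7,"dz":36,"az":0,"fingers":80},{"ax":0,"ay":0,"dx":1,"dy":-1.7,"dz":36,"az":0,"fingers":42},{"ax":0,"ay":0,"dx":1,"dy":-1.7,"dz":36,"az":0,"fingers":40},{"ax":0,"ay":0,"dx":1,"dy":-1.7,"dz":36,"az":0,"fingers":40},{"ax":0,"ay":0,"dx":1,"dy":-1.7,"dz":36,"az":0,"fingers":40},{"ax":0,"ay":0,"dx":1,"dy":-1.7,"dz":36,"az":0,"fingers":40}]'
```

```text
[0.44955913 0.32534748 0.012     ]
row dx 2.4 dy -1.3 dz 36.4 az -0.0  | tcp [0.4521 0.3261 0.0414] ori [1.7987e+02 7.0000e-02 1.6940e+02] F [ 0.1  0.4 -0. ] t 5.03 op 0.0798
clock: 6.02
tool_pos: [0.4497, 0.3243, 0.0041]
orientation: [180.0, 0.0, 169.5]
force: [-0.6, -0.4, 2.3]
opening: 0.043
```

```bash
python3 -m inch '[{"ax":0,"ay":0,"dx":0,"dy":0,"dz":-10,"az":0,"fingers":38},{"ax":0,"ay":0,"dx":0,"dy":0,"dz":-50,"az":0,"fingers":38},{"ax":0,"ay":0,"dx":0,"dy":0,"dz":-106,"az":0,"fingers":38},{"ax":0,"ay":0,"dx":0,"dy":0,"dz":-106,"az":0,"fingers":38}]'
python3 - <<'E'
from h import *
s=snap('wrist','w_col3.png');go([.51,.15,0.11],169.4)
E
```

```text
clock: 6.52
tool_pos: [0.4516, 0.3265, 0.115]
orientation: [179.6, 0.3, 169.5]
force: [0.6, -0.2, -0.9]
opening: 0.043
row dx -90.7 dy -161.3 dz 1.9 az 0.0  | tcp [0.4504 0.3252 0.1124] ori [1.7974e+02 1.2000e-01 1.6945e+02] F [ 0.  -0.4 -1.2] t 6.58 op 0.0429
```

View pics/w_col3.png

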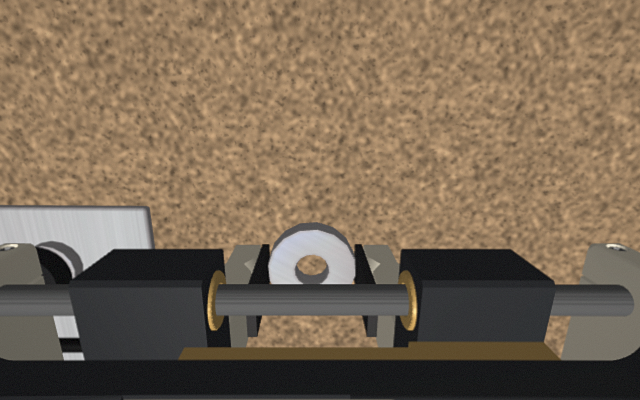

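```bash
python3 - <<'E'
from h import *
s=snap('wrist');o=get_obs();z=o['tool_pos'][2]+.008
C=atz(s,(312,267),z)
from scipy.spatial.transform import Rotation as Ro
R=Ro.from_euler('xyz',np.radians(o['orientation'])).as_matrix()
print('collar centre in tool',R.T@(C-o['tool_pos'])*1000); go([.5,-.033,.095],169.3)
E
```

```text
collar centre in tool [ 0.22635279  1.51842287 -7.99734942]
row dx -115.1 dy -342.0 dz 15.1 az 0.1  | tcp [0.4496 0.3243 0.1107] ori [1.7990e+02 2.0000e-02 1.6943e+02] F [-0. -0. -2.] t 6.62 op 0.0427
```

```bash
python3 -m inch '[{"ax":0,"ay":0,"dx":-19,"dy":-57,"dz":0,"az":0,"fingers":38},{"ax":0,"ay":0,"dx":-38,"dy":-114,"dz":0,"az":0,"fingers":38},{"ax":0,"ay":0,"dx":-57,"dy":-171,"dz":0,"az":0,"fingers":38},{"ax":0,"ay":0,"dx":-77,"dy":-228,"dz":0,"az":0,"fingers":38},{"ax":0,"ay":0,"dx":-96,"dy":-285,"dz":5,"az":0,"fingers":38},{"ax":0,"ay":0,"dx":-115,"dy":-342,"dz":15,"az":0,"fingers":38},{"ax":0,"ay":0,"dx":-115,"dy":-342,"dz":15,"az":0,"fingers":38},{"ax":0,"ay":0,"dx":-115,"dy":-342,"dz":15,"az":0,"fingers":38}]'
python3 - <<'E'
from h import *
s=snap('wrist','w_st2.png');go([.5,-.033,.095],169.3)
cv2.imwrite('pics/w_st2c.png',cv2.resize(s['image'][80:300,220:420,::-1],None,fx=2.7,fy=2.7,interpolation=0))
E
```

```text
clock: 7.62
tool_pos: [0.4993, -0.0337, 0.0938]
orientation: [-179.9, -0.1, 169.4]
force: [0.1, -0.3, -0.2]
opening: 0.043
row dx -0.4 dy -0.1 dz -0.8 az 0.1  | tcp [ 0.4996 -0.0329  0.0942] ori [-1.7997e+02 -7.0000e-02  1.6945e+02] F [ 0.3 -0.2 -0.7] t 7.67 op 0.0427
```

View pics/w_st2c.png

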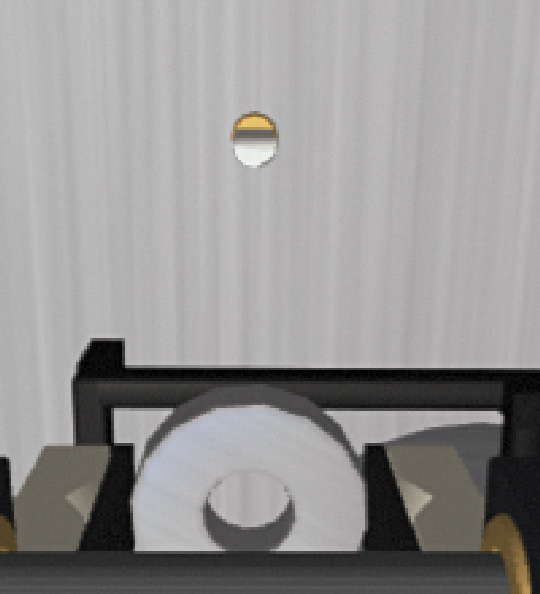

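```bash
python3 - <<'E'
from h import *
from scipy.spatial.transform import Rotation as Ro
s=snap('wrist');o=get_obs();p=o['tool_pos']
R=Ro.from_euler('xyz',np.radians(o['orientation'])).as_matrix()
S=atz(s,(314.4,133.3),.042); 
for r in (267,269,270):
  C=atz(s,(312.6,r),p[2]+.008); print('collar',R.T@(C-p)*1000, 'delta',R.T@(S-C)*1000)
print('stem',S); go([.4415,-.0217,.06],169.2)
E
```

```text
collar [ 1.97532954  0.20570013 -7.99858003] delta [58.35896284  1.29764759 60.49711172]
collar [ 0.90963475  0.20561566 -7.99938497] delta [59.42465763  1.29773206 60.49791666]
collar [ 0.3753266   0.20557324 -7.99978855] delta [59.95896578  1.29777449 60.49832024]
stem [ 0.44071426 -0.01991387  0.042     ]
row dx 59.3 dy -0.1 dz 34.5 az 0.3  | tcp [ 0.4998 -0.0324  0.0945] ori [-1.7998e+02 -4.0000e-02  1.6951e+02] F [ 1.2  0.6 -0.4] t 7.72 op 0.0429
```

```bash
python3 -m inch '[{"ax":0,"ay":0,"dx":30,"dy":0.4,"dz":10,"az":0,"fingers":38},{"ax":0,"ay":0,"dx":59.5,"dy":0.8,"dz":34,"az":0,"fingers":38},{"ax":0,"ay":0,"dx":59.5,"dy":0.8,"dz":41,"az":0,"fingers":38},{"ax":0,"ay":0,"dx":59.5,"dy":0.8,"dz":41,"az":0,"fingers":38},{"ax":0,"ay":0,"dx":59.5,"dy":0.8,"dz":41,"az":0,"fingers":38}]'
python3 - <<'E'
from h import *
s=snap('wrist','w_st3.png');t=snap('scene');go([.4415,-.0217,.014],169.2)
cv2.imwrite('pics/w_st3c.png',np.hstack([cv2.resize(s['image'][200:320,250:370,::-1],(400,400),interpolation=0),cv2.resize(t['image'][125:195,305:375,::-1],(400,400),interpolation=0)]))
E
```

```text
clock: 8.35
tool_pos: [0.4429, -0.0207, 0.0544]
orientation: [180.0, 0.1, 169.5]
force: [-0.2, -0.5, 0.3]
opening: 0.0428
row dx 1.0 dy -0.8 dz 40.3 az 0.3  | tcp [ 0.4426 -0.0211  0.0543] ori [1.7997e+02 6.0000e-02 1.6946e+02] F [-1.1 -0.1 -0.8] t 8.45 op 0.0430
```

View pics/w_st3c.png

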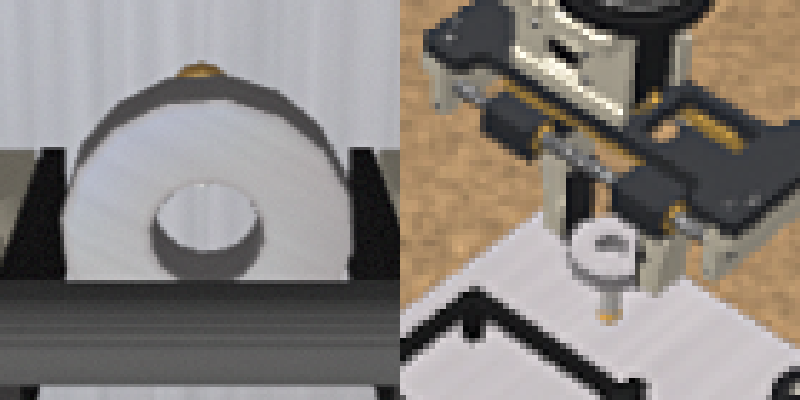

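```bash
python3 - <<'E'
from h import *
s=snap('wrist');t=snap('scene');o=get_obs();p=o['tool_pos']
print(p,'scene ring',atz(t,(340.5,168.4),p[2]+.002),'nut',atz(t,(341.4,180.6),.013), proj(t,p+[0,0,.002]),proj(t,[p[0],p[1],.013]))
C=atz(s,(250+207*.3,200+232*.3),p[2]+.008); print('wrist collar',C)
print('nut tip',atz(s,(250+201*.3,200+64*.3),.013))
cv2.imwrite('pics/s.png',cv2.resize(t['image'][150:190,320:360,::-1],(800,600)[::1] and (600,600),interpolation=2))
E
```

```text
[ 0.44221924 -0.02137872  0.05411353] scene ring [ 0.44554578 -0.02439576  0.05611353] nut [ 0.44837163 -0.01714642  0.013     ] [342.00017077 168.12031188] [341.20051241 178.78253737]
wrist collar [ 0.44241718 -0.02057481  0.06211353]
nut tip [ 0.43354969 -0.01992294  0.013     ]
```

View pics/s.png

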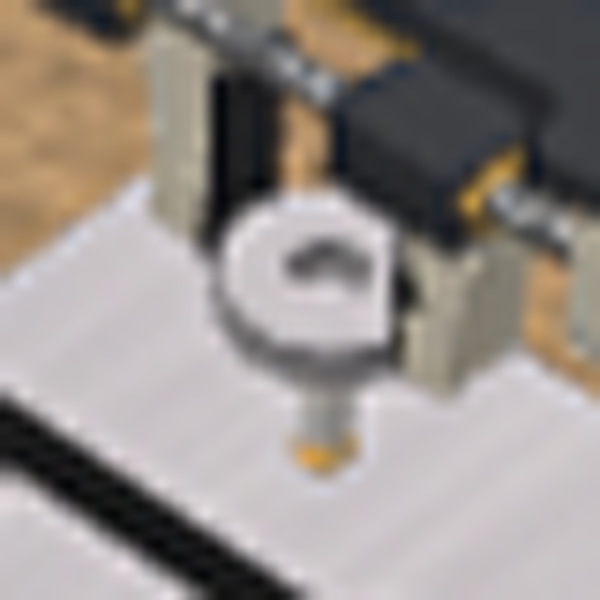

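```bash
python3 -m inch '[{"ax":0,"ay":0,"dx":1.2,"dy":0,"dz":4,"az":0,"fingers":38},{"ax":0,"ay":0,"dx":1.2,"dy":0,"dz":8,"az":0,"fingers":38},{"ax":0,"ay":0,"dx":1.2,"dy":0,"dz":12,"az":0,"fingers":38},{"ax":0,"ay":0,"dx":1.2,"dy":0,"dz":15,"az":0,"fingers":38},{"ax":0,"ay":0,"dx":1.2,"dy":0,"dz":18,"az":0,"fingers":38},{"ax":0,"ay":0,"dx":1.2,"dy":0,"dz":18,"az":0,"fingers":38}]'
```

```text
clock: 9.3
tool_pos: [0.4403, -0.0213, 0.0356]
orientation: [-180.0, -0.0, 169.4]
force: [-0.5, -0.0, -0.6]
opening: 0.0426
```

```bash
python3 -m inch '[{"ax":0,"ay":0,"dx":0,"dy":0,"dz":5,"az":0,"fingers":38},{"ax":0,"ay":0,"dx":0,"dy":0,"dz":10,"az":0,"fingers":38},{"ax":0,"ay":0,"dx":0,"dy":0,"dz":14,"az":0,"fingers":38},{"ax":0,"ay":0,"dx":0,"dy":0,"dz":18,"az":0,"fingers":38},{"ax":0,"ay":0,"dx":0,"dy":0,"dz":20.5,"az":0,"fingers":38},{"ax":0,"ay":0,"dx":0,"dy":0,"dz":20.5,"az":0,"fingers":38},{"ax":0,"ay":0,"dx":0,"dy":0,"dz":20.5,"az":0,"fingers":38}]'
```

```text
clock: 10.18
tool_pos: [0.4406, -0.0212, 0.0154]
orientation: [180.0, 0.0, 169.4]
force: [-0.1, 0.8, -0.6]
opening: 0.0425
```

```bash
python3 -m inch '[{"ax":0,"ay":0,"dx":0,"dy":0,"dz":1,"az":0,"fingers":38},{"ax":0,"ay":0,"dx":0,"dy":0,"dz":1.5,"az":0,"fingers":38},{"ax":0,"ay":0,"dx":0,"dy":0,"dz":1.5,"az":0,"fingers":38},{"ax":0,"ay":0,"dx":0,"dy":0,"dz":1.5,"az":0,"fingers":60},{"ax":0,"ay":0,"dx":0,"dy":0,"dz":1.5,"az":0,"fingers":64},{"ax":0,"ay":0,"dx":0,"dy":0,"dz":1.5,"az":0,"fingers":64},{"ax":0,"ay":0,"dx":0,"dy":0,"dz":-40,"az":0,"fingers":64},{"ax":0,"ay":0,"dx":0,"dy":0,"dz":-86,"az":0,"fingers":64}]'
python3 - <<'E'
from h import *
s=snap('wrist');t=snap('scene');go([.4968+.064,-.2970+.045,.13],-145)
cv2.imwrite('pics/a.png',np.hstack([cv2.resize(s['image'][180:300,250:370,::-1],(400,400),interpolation=0),cv2.resize(t['image'][150:200,315:365,::-1],(400,400),interpolation=0)]))
E
```

```text
clock: 11.18
tool_pos: [0.4398, -0.0215, 0.1018]
orientation: [-179.9, -0.1, 169.4]
force: [2.1, 0.7, -1.0]
opening: 0.0639
row dx -157.8 dy -206.2 dz -23.9 az -45.5  | tcp [ 0.4434 -0.0204  0.1057] ori [179.8    0.41 169.5 ] F [ 0.6 -0.5 -0.1] t 11.28 op 0.0636
```

View pics/a.png

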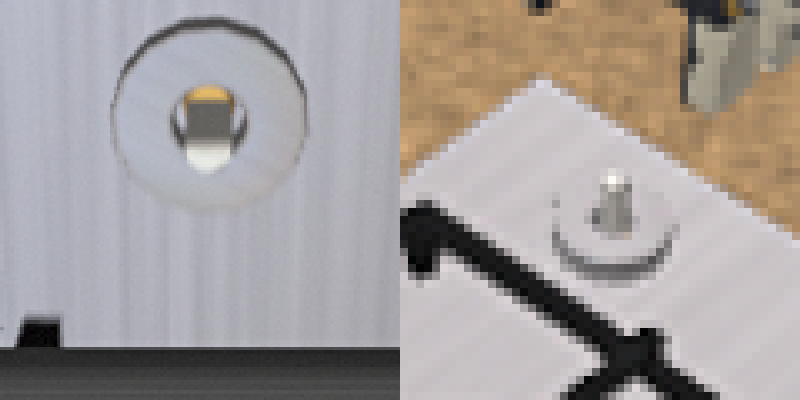

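Collar sits flat around the stem (crop: ring with the nut and stem inside its hole). Now the knob.

```bash
python3 -m inch '[{"ax":0,"ay":0,"dx":-30,"dy":-38,"dz":-18,"az":-7,"fingers":64},{"ax":0,"ay":0,"dx":-60,"dy":-78,"dz":-22,"az":-15,"fingers":64},{"ax":0,"ay":0,"dx":-92,"dy":-120,"dz":-24,"az":-24,"fingers":64},{"ax":0,"ay":0,"dx":-124,"dy":-162,"dz":-24,"az":-33,"fingers":64},{"ax":0,"ay":0,"dx":-158,"dy":-206,"dz":-24,"az":-42,"fingers":64},{"ax":0,"ay":0,"dx":-158,"dy":-206,"dz":-24,"az":-45.5,"fingers":64},{"ax":0,"ay":0,"dx":-158,"dy":-206,"dz":-24,"az":-45.5,"fingers":64},{"ax":0,"ay":0,"dx":-158,"dy":-206,"dz":-24,"az":-45.5,"fingers":64}]'
python3 - <<'E'
from h import *
s=snap('wrist','w_k.png');go([.4968,-.2970,.08],-145)
for t in ['knob_mid','knob_point','knob_bore']:
  r=landmark_of(t,'wrist'); print(t,[(np.round(q['position'],1).tolist(),round(q['score'],2),atz(s,q['position'],{'knob_mid':.019,'knob_point':.025,'knob_bore':.014}[t]).round(4)) for q in r[:4]])
E
```

```text
clock: 12.28
tool_pos: [0.5578, -0.2522, 0.1251]
orientation: [180.0, -0.0, -145.1]
force: [0.7, -0.2, 1.0]
opening: 0.0643
row dx 75.8 dy -1.8 dz 45.3 az -0.1  | tcp [ 0.5579 -0.2521  0.1253] ori [ 179.99   -0.   -145.08] F [-0.2 -0.2  0.3] t 12.32 op 0.0641
knob_mid [([423.7, 162.3], 0.93, array([ 0.4803, -0.1993,  0.019 ])), ([312.5, 105.2], 0.7, array([ 0.4948, -0.2947,  0.019 ])), ([343.6, 239.7], 0.69, array([ 0.5682, -0.2119,  0.019 ])), ([195.1, 40.3], 0.66, array([ 0.5063, -0.3875,  0.019 ]))]
knob_point [([194.7, 77.5], 0.81, array([ 0.5272, -0.3739,  0.025 ])), ([310.0, 141.2], 0.75, array([ 0.517 , -0.2815,  0.025 ])), ([454.5, 155.7], 0.75, array([ 0.4635, -0.1856,  0.025 ])), ([314.6, 240.5], 0.67, array([ 0.5805, -0.2328,  0.025 ]))]
knob_bore [([417.8, 161.6], 0.85, array([ 0.4823, -0.2016,  0.014 ])), ([309.4, 107.2], 0.8, array([ 0.4974, -0.2958,  0.014 ])), ([345.8, 234.6], 0.74, array([ 0.5648, -0.2115,  0.014 ])), ([198.7, 37.1], 0.72, array([ 0.5032, -0.3882,  0.014 ]))]
```

View pics/w_k.png

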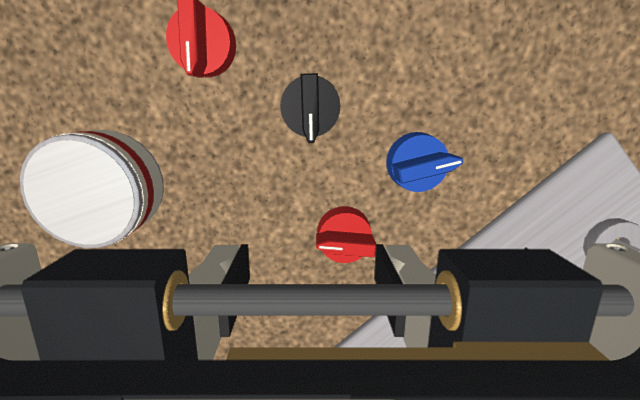

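```bash
python3 - <<'E'
from h import *
s=snap('wrist')
a=s['image'][60:155,265:355,::-1]; cv2.imwrite('pics/k.png',cv2.resize(a,None,fx=6,fy=6,interpolation=0))
E
```

```text
(no output)
```

View pics/k.png

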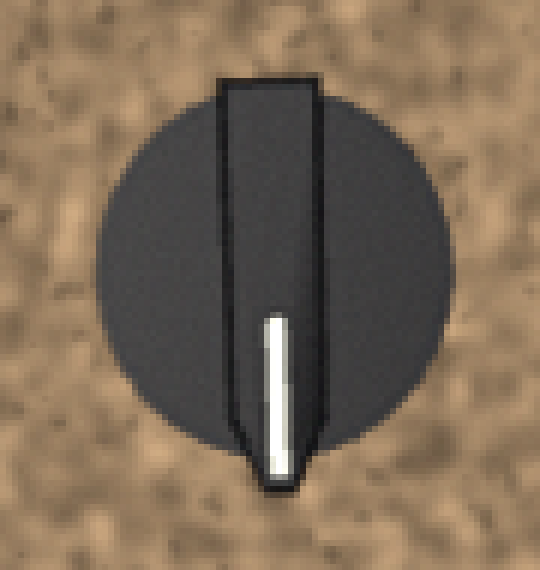

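```bash
python3 - <<'E'
from h import *
s=snap('wrist')
B=atz(s,(310.2,73.7),.038);T=atz(s,(312,141.3),.038);d=T-B
y=np.degrees(np.arctan2(d[1],d[0]));u=d/np.linalg.norm(d);print('len',np.linalg.norm(d),'yaw',y,'axis from bar',B+u*.022*np.linalg.norm(d)/.047,'skirt',atz(s,(311,105.3),.016))
M=B+u*.022*np.linalg.norm(d)/.047
go([M[0],M[1],.08],y-180)
E
```

```text
len 0.04495785412263029 yaw 36.54487741936312 axis from bar [ 0.49654059 -0.29526795  0.038     ] skirt [ 0.49616145 -0.29561337  0.016     ]
row dx 75.2 dy 0.1 dz 45.6 az -1.6  | tcp [ 0.5582 -0.2523  0.1257] ori [-1.7998e+02  2.0000e-02 -1.4503e+02] F [ 0.2 -0.7 -0.6] t 12.57 op 0.0642
```

```bash
python3 -m inch '[{"ax":0,"ay":0,"dx":38,"dy":0,"dz":20,"az":-1.6,"fingers":40},{"ax":0,"ay":0,"dx":75,"dy":0,"dz":40,"az":-1.6,"fingers":40},{"ax":0,"ay":0,"dx":75,"dy":0,"dz":60,"az":-1.6,"fingers":40},{"ax":0,"ay":0,"dx":75,"dy":0,"dz":60,"az":-1.6,"fingers":40},{"ax":0,"ay":0,"dx":75,"dy":0,"dz":60,"az":-1.6,"fingers":40}]'
python3 - <<'E'
from h import *
s=snap('wrist'); go([.4963,-.2955,.018],-143.5)
a=s['image'][170:310,220:400,::-1]; cv2.imwrite('pics/k2.png',cv2.resize(a,None,fx=4,fy=4,interpolation=0))
E
```

```text
clock: 13.2
tool_pos: [0.4974, -0.2956, 0.0661]
orientation: [-179.9, 0.0, -143.4]
force: [0.4, 0.3, 0.2]
opening: 0.0399
row dx 1.0 dy 0.9 dz 48.3 az 0.1  | tcp [ 0.4976 -0.2956  0.0663] ori [-1.7993e+02  5.0000e-02 -1.4341e+02] F [0.4 0.1 0.6] t 13.25 op 0.0400
```

View pics/k2.png

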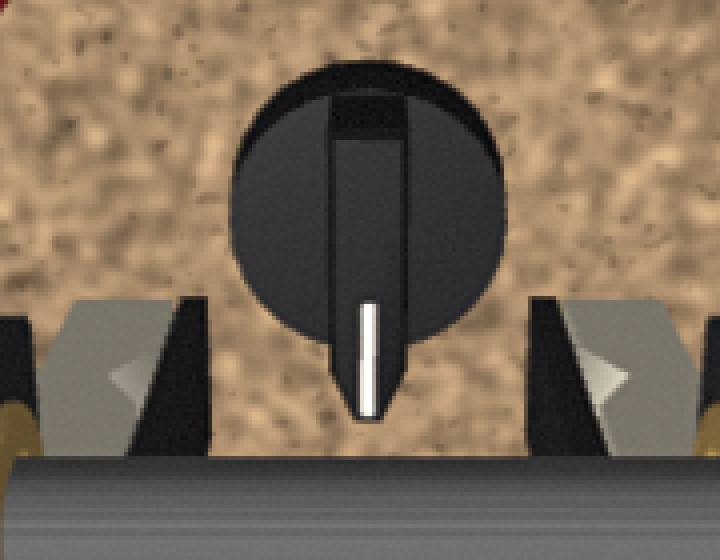

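```bash
python3 - <<'E'
from h import *
s=snap('wrist'); A=atz(s,(312,237.8),.038);print(A,atz(s,(220+368/4,170+216/4),.016)); go([A[0],A[1],.019],-143.5)
E
```

```text
[ 0.49589377 -0.29619955  0.038     ] [ 0.49540089 -0.29653802  0.016     ]
row dx 1.8 dy 0.6 dz 47.3 az 0.1  | tcp [ 0.4976 -0.2955  0.0663] ori [-1.7993e+02  5.0000e-02 -1.4341e+02] F [-0.2 -0.5 -0.4] t 13.30 op 0.0400
```

```bash
python3 -m inch '[{"ax":0,"ay":0,"dx":1.5,"dy":0.3,"dz":20,"az":0,"fingers":34},{"ax":0,"ay":0,"dx":1.5,"dy":0.3,"dz":40,"az":0,"fingers":34},{"ax":0,"ay":0,"dx":1.5,"dy":0.3,"dz":47,"az":0,"fingers":34},{"ax":0,"ay":0,"dx":1.5,"dy":0.3,"dz":47,"az":0,"fingers":34},{"ax":0,"ay":0,"dx":1.5,"dy":0.3,"dz":47,"az":0,"fingers":20},{"ax":0,"ay":0,"dx":1.5,"dy":0.3,"dz":47,"az":0,"fingers":6},{"ax":0,"ay":0,"dx":1.5,"dy":0.3,"dz":47,"az":0,"fingers":6},{"ax":0,"ay":0,"dx":1.5,"dy":0.3,"dz":47,"az":0,"fingers":6}]'
```

```text
clock: 14.3
tool_pos: [0.4956, -0.2964, 0.0189]
orientation: [-180.0, 0.0, -143.4]
force: [0.1, 1.4, 4.9]
opening: 0.0119
```

```bash
python3 -m inch '[{"ax":0,"ay":0,"dx":0,"dy":0,"dz":-10,"az":0,"fingers":6},{"ax":0,"ay":0,"dx":0,"dy":0,"dz":-50,"az":0,"fingers":6},{"ax":0,"ay":0,"dx":0,"dy":0,"dz":-100,"az":0,"fingers":6},{"ax":0,"ay":0,"dx":0,"dy":0,"dz":-100,"az":0,"fingers":6},{"ax":0,"ay":0,"dx":0,"dy":0,"dz":-100,"az":0,"fingers":6}]'
python3 - <<'E'
from h import *
s=snap('wrist'); go([.4995,-.0325,.11],169.2)
a=s['image'][170:310,220:400,::-1]; cv2.imwrite('pics/k3.png',cv2.resize(a,None,fx=4,fy=4,interpolation=0))
E
```

```text
clock: 14.92
tool_pos: [0.4949, -0.2961, 0.1186]
orientation: [-180.0, 0.0, -143.5]
force: [0.1, 0.4, -1.3]
opening: 0.0117
row dx -160.9 dy 208.8 dz 7.9 az 47.3  | tcp [ 0.4945 -0.296   0.1178] ori [ 1.7994e+02 -2.0000e-02 -1.4348e+02] F [-0.5  0.2 -1.4] t 14.97 op 0.0113
```

View pics/k3.png

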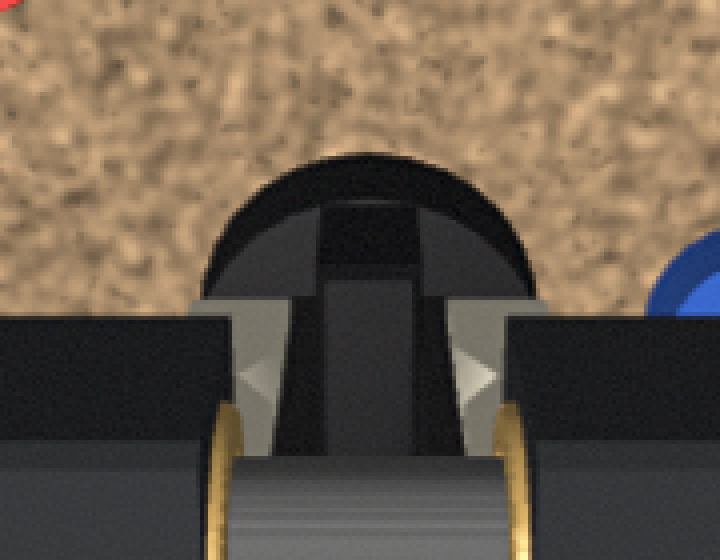

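```bash
python3 - <<'E'
from h import *
from scipy.spatial.transform import Rotation as Ro
s=snap('wrist');o=get_obs();p=o['tool_pos'];R=Ro.from_euler('xyz',np.radians(o['orientation'])).as_matrix()
E=atz(s,(220+368/4,170+280/4),p[2]+.019); print('bar back edge in tool',R.T@(E-p)*1000)
E=atz(s,(220+369/4,170+202/4),p[2]-.003); print('skirt top rear in tool',R.T@(E-p)*1000)
E=atz(s,(220+367/4,170+153/4),p[2]-.019); print('skirt bottom rear in tool',R.T@(E-p)*1000)
go([.4995,-.0325,.11],169.2)
E
python3 -m inch '[{"ax":0,"ay":0,"dx":-32,"dy":42,"dz":0,"az":7,"fingers":6},{"ax":0,"ay":0,"dx":-64,"dy":84,"dz":0,"az":15,"fingers":6},{"ax":0,"ay":0,"dx":-96,"dy":126,"dz":0,"az":24,"fingers":6},{"ax":0,"ay":0,"dx":-128,"dy":167,"dz":2,"az":33,"fingers":6},{"ax":0,"ay":0,"dx":-161,"dy":208.8,"dz":5,"az":41,"fingers":6},{"ax":0,"ay":0,"dx":-161,"dy":208.8,"dz":8,"az":47.3,"fingers":6},{"ax":0,"ay":0,"dx":-161,"dy":208.8,"dz":8,"az":47.3,"fingers":6},{"ax":0,"ay":0,"dx":-161,"dy":208.8,"dz":8,"az":47.3,"fingers":6}]'
python3 - <<'E'
from h import *
s=snap('wrist');go([.4405,-.0213,.07],169.2);s=snap('wrist');go([.4405,-.0213,.07],169.2)
a=s['image'][80:300,220:420,::-1]; cv2.imwrite('pics/k4.png',cv2.resize(a,None,fx=2.7,fy=2.7,interpolation=0))
E
```

```text
bar back edge in tool [ 19.7958686    0.41243082 -18.97864364]
skirt top rear in tool [21.11460928  0.57488682  3.02303928]
skirt bottom rear in tool [22.53797796  0.34154023 19.02418345]
row dx -161.0 dy 208.7 dz 7.5 az 47.3  | tcp [ 0.4944 -0.296   0.1174] ori [ 1.7991e+02 -6.0000e-02 -1.4347e+02] F [-0.4  0.2 -0.7] t 15.03 op 0.0118
clock: 16.02
tool_pos: [0.4999, -0.0332, 0.1098]
orientation: [-180.0, -0.1, 169.3]
force: [0.7, 0.0, -1.1]
opening: 0.0118
row dx 60.7 dy 0.8 dz 40.0 az 0.1  | tcp [ 0.5    -0.0334  0.11  ] ori [-1.7997e+02 -5.0000e-02  1.6930e+02] F [-0.   0.2  0.3] t 16.07 op 0.0118
row dx 60.8 dy 0.8 dz 40.1 az 0.1  | tcp [ 0.5001 -0.0334  0.1101] ori [-1.7998e+02 -3.0000e-02  1.6927e+02] F [-0.3  0.3 -0.9] t 16.12 op 0.0121
```

View pics/k4.png

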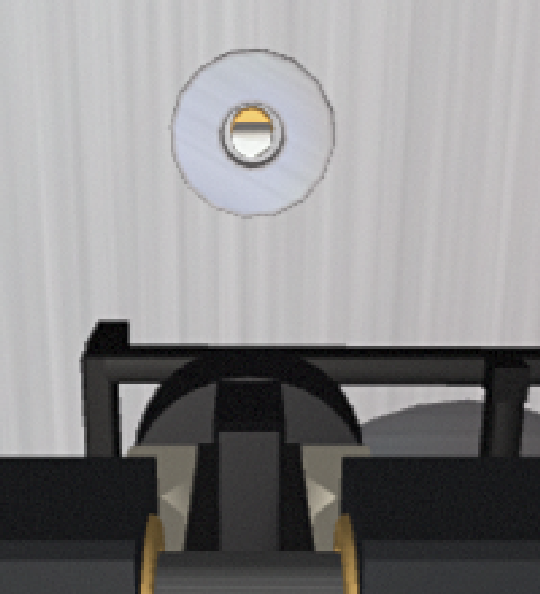

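```bash
python3 - <<'E'
from h import *
from scipy.spatial.transform import Rotation as Ro
s=snap('wrist');o=get_obs();p=o['tool_pos'];R=Ro.from_euler('xyz',np.radians(o['orientation'])).as_matrix()
for n,px,z in [('stem',(313.5,130.7),.042),('collar',(220+253/2.7,80+132/2.7),.022)]:
  E=atz(s,px,z); print(n,E,R.T@(E-p)*1000)
x=R[:,0]
print('hob yaw by edge')
for r,c in [((314,133.3),.042)]:pass
t=snap('top');print('top stem', t['image'].shape); 
E
```

```text
stem [ 0.44087073 -0.02063602  0.042     ] [60.63884496  1.47653839 68.25472266]
collar [ 0.44116225 -0.02042517  0.022     ] [60.38737924  1.74149987 88.25462274]
hob yaw by edge
top stem (400, 640, 3)
```

```bash
python3 -m inch '[{"ax":0,"ay":0,"dx":31,"dy":0.5,"dz":5,"az":0,"fingers":6},{"ax":0,"ay":0,"dx":62.5,"dy":1,"dz":25,"az":0,"fingers":6},{"ax":0,"ay":0,"dx":62.5,"dy":1,"dz":41,"az":0,"fingers":6},{"ax":0,"ay":0,"dx":62.5,"dy":1,"dz":41,"az":0,"fingers":6},{"ax":0,"ay":0,"dx":62.5,"dy":1,"dz":41,"az":0,"fingers":6}]'
python3 - <<'E'
from h import *
s=snap('wrist');t=snap('scene');go([.4405,-.0213,.047],169.2)
cv2.imwrite('pics/k5.png',np.hstack([cv2.resize(s['image'][180:300,250:370,::-1],(400,400),interpolation=0),cv2.resize(t['image'][145:195,315:365,::-1],(400,400),interpolation=0)]))
E
```

```text
clock: 16.85
tool_pos: [0.4398, -0.0201, 0.0699]
orientation: [180.0, 0.0, 169.2]
force: [-0.4, 0.5, -0.4]
opening: 0.0116
row dx -0.9 dy -1.1 dz 23.0 az 0.0  | tcp [ 0.4398 -0.02    0.07  ] ori [1.7997e+02 6.0000e-02 1.6923e+02] F [0.7 1.1 0.2] t 16.95 op 0.0115
```

View pics/k5.png

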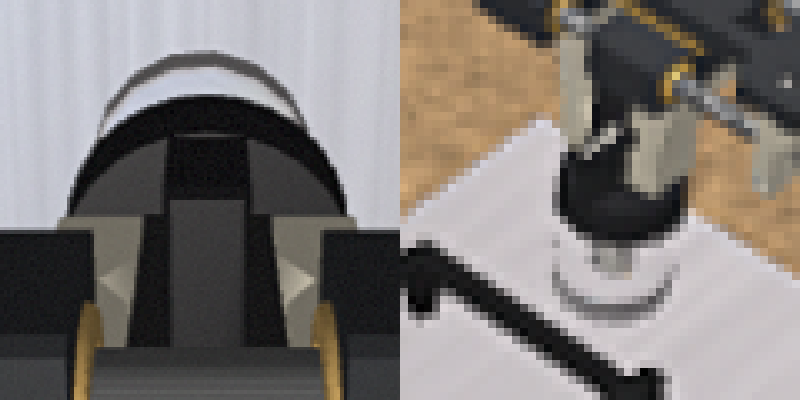

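```bash
python3 - <<'E'
from h import *
from scipy.spatial.transform import Rotation as Ro
s=snap('wrist');t=snap('scene');o=get_obs();p=o['tool_pos'];R=Ro.from_euler('xyz',np.radians(o['orientation'])).as_matrix()
def P(x,y,z):
    E=atz(s,(250+x*.3,180+y*.3),z); return (R.T@(E-p)*1000).round(1)
print('skirt L/R',P(68,205,p[2]-.01),P(347,205,p[2]-.01),'front bottom',P(207,97,p[2]-.019),'top',P(207,136,p[2]-.003))
print('collar L/R',P(99,130,.016),P(307,130,.016),'front top edge',P(205,68,.022),'bottom',P(205,51,.010))
im=cv2.resize(s['image'][185:260,260:365,::-1],None,fx=7,fy=7,interpolation=2); cv2.imwrite('pics/k6.png',im)
cv2.imwrite('pics/k7.png',cv2.resize(t['image'][150:190,322:362,::-1],(600,600),interpolation=2))
# predicted scene pixel widths
for z in (.022,): print(proj(t,[.4405,-.0213,z]),proj(t,[p[0],p[1],p[2]-.019]))
E
```

```text
skirt L/R [  7.2 -21.5  10. ] [ 7.1 22.8 10. ] front bottom [22.3  0.6 19. ] top [21.2  0.6  3. ]
collar L/R [  4.7 -20.5  53.8] [ 4.6 20.3 53.8] front top edge [19.   0.3 47.8] bottom [19.1  0.3 59.8]
[341.68297096 176.26249595] [342.77233722 169.10382492]
```

View pics/k6.png

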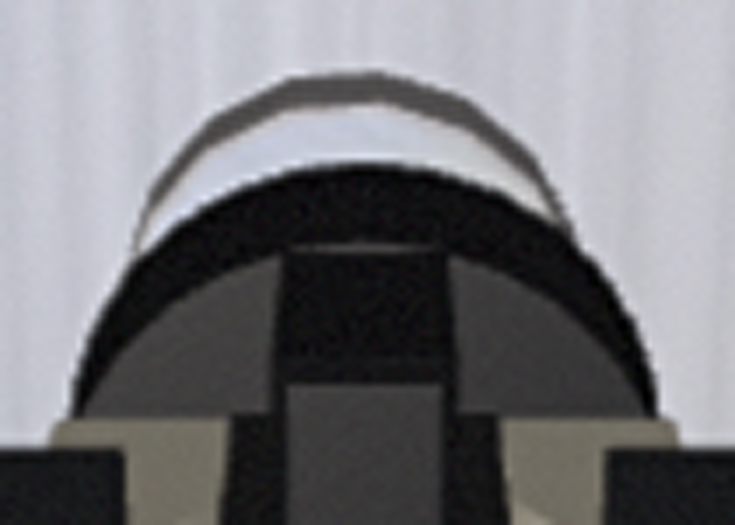

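View pics/k7.png

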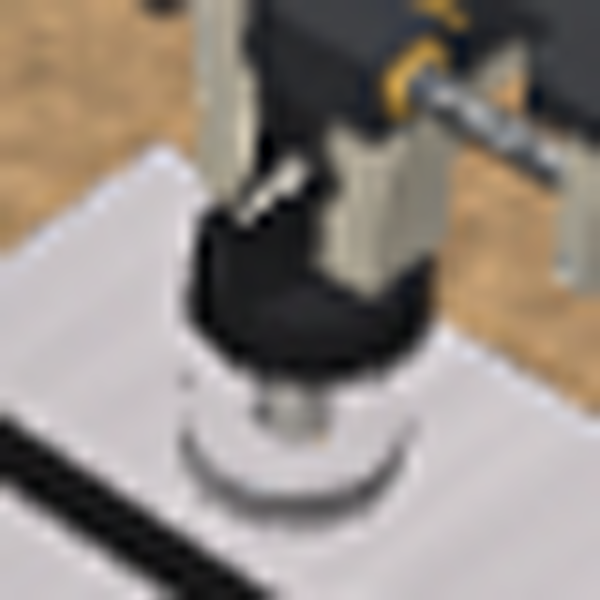

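```bash
python3 -m inch '[{"ax":0,"ay":0,"dx":-1,"dy":-0.8,"dz":2,"az":0,"fingers":6},{"ax":0,"ay":0,"dx":-1,"dy":-0.8,"dz":5,"az":0,"fingers":6},{"ax":0,"ay":0,"dx":-1,"dy":-0.8,"dz":8,"az":0,"fingers":6},{"ax":0,"ay":0,"dx":-1,"dy":-0.8,"dz":10,"az":0,"fingers":6},{"ax":0,"ay":0,"dx":-1,"dy":-0.8,"dz":12,"az":0,"fingers":6},{"ax":0,"ay":0,"dx":-1,"dy":-0.8,"dz":12,"az":0,"fingers":6}]'; python3 -c "
from h import *
go([.4405,-.0213,.047],169.2)"
```

```text
clock: 17.8
tool_pos: [0.4397, -0.0211, 0.0572]
orientation: [-180.0, -0.0, 169.2]
force: [-0.3, 0.3, -0.2]
opening: 0.0118
row dx -0.8 dy -0.1 dz 10.2 az 0.0  | tcp [ 0.4397 -0.0211  0.0572] ori [-1.7999e+02 -2.0000e-02  1.6924e+02] F [-0.3  0.3 -0.2] t 17.80 op 0.0118
```

```bash
python3 -m inch '[{"ax":0,"ay":0,"dx":0,"dy":0,"dz":2,"az":0,"fingers":6},{"ax":0,"ay":0,"dx":0,"dy":0,"dz":4,"az":0,"fingers":6},{"ax":0,"ay":0,"dx":0,"dy":0,"dz":6,"az":0,"fingers":6},{"ax":0,"ay":0,"dx":0,"dy":0,"dz":8,"az":0,"fingers":6},{"ax":0,"ay":0,"dx":0,"dy":0,"dz":8,"az":0,"fingers":6}]'; python3 -c "
from h import *
go([.4405,-.0213,.047],169.2)"
```

```text
clock: 18.42
tool_pos: [0.4397, -0.0211, 0.0492]
orientation: [-180.0, -0.0, 169.2]
force: [-0.7, -0.6, -0.7]
opening: 0.0116
row dx -0.8 dy -0.1 dz 2.2 az 0.0  | tcp [ 0.4397 -0.0211  0.0492] ori [-1.7999e+02 -2.0000e-02  1.6924e+02] F [-0.7 -0.6 -0.7] t 18.43 op 0.0116
```

```bash
python3 -m inch '[{"ax":0,"ay":0,"dx":0,"dy":0,"dz":1.5,"az":0,"fingers":6},{"ax":0,"ay":0,"dx":0,"dy":0,"dz":2.5,"az":0,"fingers":6},{"ax":0,"ay":0,"dx":0,"dy":0,"dz":2.5,"az":0,"fingers":6},{"ax":0,"ay":0,"dx":0,"dy":0,"dz":2.5,"az":0,"fingers":6}]'; python3 -m inch '[{"ax":0,"ay":0,"dx":0,"dy":0,"dz":1,"az":0,"fingers":6},{"ax":0,"ay":0,"dx":0,"dy":0,"dz":2,"az":0,"fingers":6},{"ax":0,"ay":0,"dx":0,"dy":0,"dz":2,"az":0,"fingers":6}]'
```

```text
clock: 18.92
tool_pos: [0.4399, -0.021, 0.0469]
orientation: [180.0, 0.0, 169.2]
force: [0.9, 1.0, -0.1]
opening: 0.0117
clock: 19.3
tool_pos: [0.44, -0.021, 0.045]
orientation: [180.0, 0.0, 169.3]
force: [-1.4, -0.3, 5.3]
opening: 0.0116
```

```bash
python3 -m inch '[{"ax":0,"ay":0,"dx":0,"dy":0,"dz":1,"az":0,"fingers":6},{"ax":0,"ay":0,"dx":0,"dy":0,"dz":1.5,"az":0,"fingers":6},{"ax":0,"ay":0,"dx":0,"dy":0,"dz":1.5,"az":0,"fingers":6}]'; python3 -m inch '[{"ax":0,"ay":0,"dx":0,"dy":0,"dz":1,"az":0,"fingers":6},{"ax":0,"ay":0,"dx":0,"dy":0,"dz":1,"az":0,"fingers":6},{"ax":0,"ay":0,"dx":0,"dy":0,"dz":1,"az":0,"fingers":6}]'
```

```text
clock: 19.68
tool_pos: [0.44, -0.021, 0.0436]
orientation: [180.0, 0.0, 169.3]
force: [-1.9, 0.5, 6.9]
opening: 0.0119
clock: 20.05
tool_pos: [0.44, -0.021, 0.0427]
orientation: [180.0, 0.0, 169.3]
force: [-2.2, 1.5, 9.0]
opening: 0.0116
```

```bash
python3 -m inch '[{"ax":0,"ay":0,"dx":0,"dy":0,"dz":1,"az":0,"fingers":6},{"ax":0,"ay":0,"dx":0,"dy":0,"dz":1,"az":0,"fingers":6},{"ax":0,"ay":0,"dx":0,"dy":0,"dz":1,"az":0,"fingers":6}]'
python3 - <<'E'
from h import *
s=snap('wrist');t=snap('scene');go([.4405,-.0213,.047],169.2)
cv2.imwrite('pics/f.png',np.hstack([cv2.resize(s['image'][180:300,250:370,::-1],(400,400),interpolation=0),cv2.resize(t['image'][145:205,325:385,::-1],(400,400),interpolation=2)]))
E
```

```text
clock: 20.42
tool_pos: [0.4402, -0.021, 0.0424]
orientation: [180.0, 0.0, 169.3]
force: [-5.1, 0.8, 18.6]
opening: 0.0116
row dx -0.3 dy -0.2 dz -4.6 az 0.1  | tcp [ 0.4402 -0.021   0.0424] ori [1.8000e+02 5.0000e-02 1.6928e+02] F [-5.2  0.4 19. ] t 20.52 op 0.0116
```

View pics/f.png

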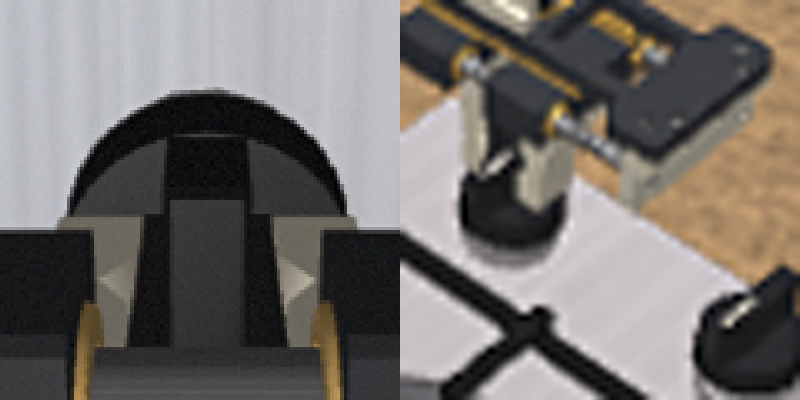

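Force rose from 9 N to 19 N over about 0.3 mm, so the stem is on its stop. The knob sits right above the collar, and its bar has the same place in the jaws as before (top back edge at crop row 200). Handing in.

```bash
python3 -c "
from plant import *
print(close_job())"
```

```text
the job is handed in; nothing more can be done
None
```

I slipped the collar over the bare right-hand stem and let it down flat on the hob plate. Then I picked up the black knob, turned it about 47° so its point faces the rear, and slid it onto the stem with no insertion force felt. I pressed it to the valve's stop and handed in at about 20.5 s with the jaws still gripping and pressing it. No verdict is reported.

- **Press:** the tool came down to 42.4 mm against about 42.9 mm expected at the stop. The force rose through 5, 7 and 9 N along the spring and then stiffly to about 19 N at the stop. The sideways force was about 5 N.
- **Grip:** the finger opening stayed at about 11.6 mm, and the last wrist picture shows the knob in the same place in the jaws as before.
- **Collar:** pictures taken after release show it flat, with the stem and nut inside its hole.
- **Disagreement:** the position estimates from the cameras and the arm differed by 1–2 mm. I settled this by comparing the knob and the collar in the same pictures before lowering the knob.
- **Left alone:** I kept the arm clear of the fitted knob, the tin and the ramekin. I did not measure them again at the end.

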